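Start the board preheater

ROBOT

A 6-joint arm with a two-finger parallel gripper is mounted at the origin on the work surface. World frame = base frame: x ahead of the robot, y to its left, z up, the work surface at z = 0. Lengths are in m, angles in degrees, forces in N, time in s.
With the tool pointing down it reaches from about 0.25 to 0.725 m from the base axis. Payload 9.7 kg.
Tool frame: the origin (TCP) lies midway between the tips of the shut fingers; the grasp point (between the pads) lies 19 mm behind it; z points along the fingers, y is the line along which they close (so a half turn about z gives the same grasp; the last joint's range is limited). The gripper opens to 85 mm and grips with 20 to 120 N. Pads are 22 mm wide; open, the fingers measure 114 mm over their backs; the gripper's body (76 mm by 85 mm) begins 54 mm behind the grasp point. The pads swing forward as they close: fully open they stand 13 mm farther back than shut.
Start: joints at [-77.177, 4.979, 10.078, 95.1, 0, 90], TCP at [0.122, -0.536, 0.231] pointing down, gripper open.
Joint ranges: [-179.16, 179.16], [-48.56, 103.87], [-65.8, 70.77], [-126.05, 130.52], [-82.76, 87.17], [-180, 180]. Speed limits (degrees/s): [127.2, 127.2, 147.25, 180, 180, 180].

INTERFACE

Orientations are given as [roll, pitch, yaw] about the fixed x, y, z axes, in that order (R = Rz(yaw) Ry(pitch) Rx(roll)).
In Python, from workcell import readout, imaging, bot, spotter gives the robot as it stands.
- The arm moves only by the shell command python3 -m jog 'ROWS' [FORCE]. ROWS is JSON, a list of rows, each an object with "rotation": the turn, a rotation vector about the world's x, y, z in degrees, a list of three; "translation": the shift along the world's x, y, z in mm, a list of three; "grip": the finger opening in mm, from 0 to 85.4. In form: [{"rotation": [wx, wy, wz], "translation": [dx, dy, dz], "grip": grip}, ...]. A call has 1 to 20 rows; each row is the pose to reach, as a shift and turn from the pose commanded when the call began; what a row does not reach only later rows make up. A row lasts 1/10 s, in which the tool goes at most 50 mm and 8.59 degrees, less where a joint would pass 70% of its speed; a pose out of reach is approached as far as the arm can. A call with a gripper value outside its range is refused whole. The fingers move at their own pace and stop on an object; FORCE is the grip in N (left out, the last holds). Time passes only in rows, so rows that repeat a pose let the fingers close. It gives the time, the measured TCP pose, the force, the opening and the grip force at its end, in the units of the state.
- readout.get_obs(): the state, without advancing time (a new reading comes with each control period).
- imaging.camera(name): name is "scene" or "side" or "wrist"; returns (picture, depth): 480x640x3 uint8, red, green, blue; 480x640 float32, m along the optical axis (not along the pixel's ray), 0 where there is no reading.
- imaging.camera_info(name): a dict with "vertical_fov" (degrees; the focal length in pixels is half the picture's height over the tangent of half this angle, whatever the lens; pixels are square), "cx", "cy" (the principal point, pixels), "extrinsics" (4x4, takes a point from camera to world coordinates); the wrist camera has in their place "tool_from_camera" (4x4, takes a point from camera to tool coordinates, whose origin is the TCP and whose axes are the flange's). Camera axes: x right, y down, z forward; pixel columns grow to the right and rows downward; lengths in m; the calibration is good to about 2 mm. A picture is of the moment at which its call begins: read the wrist's pose just before it. camera_info takes no time and is no camera call.
- bot.job_done(): hands the job in; it is judged then, once.
Trained networks look in the newest picture that a camera, given by its name, has taken for a name from the list of things; names that differ only in an ending like _2 or _b are one class to them, and where a whole thing is asked for, a point or a joint stands for the part that bears it (a point fixed in the world has none). Each returns a list of dicts, best first, with "confidence" (0 to 1); they miss things now and then, are a little off and sometimes report something else, mostly with a low value. They report only what shows in the picture. A call takes as long as a camera call. They do not tell look-alikes from the thing itself.
- spotter.spot_in(camera, target): "box" ([centre column, centre row, width, height] in pixels, round what is visible of it).
- spotter.mark_of(camera, target): "uv" ([column, row] in pixels: a listed point, or the origin of a listed thing).
The state is a dict: "time": time; "q": joint angles; "qd": joint speeds; "joint_efforts": joint torques, N m; "ee_pos": TCP position; "tcp_rot": TCP orientation; "wrist_force": force on the tool from outside, world axes, zero at the start; "torque": the same for the moment, N m; "opening": finger opening in m; "grasp_force": force on a finger pad.
Only numpy, scipy, OpenCV 4.12 (cv2) and the standard library are available. Lean on these libraries where they do the work, as an engineer would, in place of code of your own. Each camera call takes 0.05 s, during which the arm holds its last target. There are 200 camera calls.

TASK

Start a preheating run, pressing with the fingertips: first tip the mains rocker on the power box fully to on, then tip fully on only the preheater rocker in front of the zone on which the circuit board lies, then press the round start button on the handset all the way in and let it go. A rocker is switched on by pressing its far half, the half away from the robot. Do not press the square stop key or switch on another zone, do not pick up or shift the handset, the board or the cover plates, and leave the other things on the bench alone.

Things in the scene. Friction and masses are not known exactly. Their poses are not given: they have to be found in the camera images.
- preheater: White preheater fixed on the table, 240 (x) x 370 (y) x 55 mm high; dark top with three zones split by grey lines: left, middle, right, centred at its y = +115, 0, -115 mm, x = +35 mm. Each zone's rocker is in front of it, on the robot's side (hinge at x = -84 mm, same y). Origin: centre of the underside; x points away from the robot, z up. Place and yaw vary.
- board: Circuit board with chips, a white connector and white feet, 90 (x) x 80 (y) mm, 23 mm high in all, loose on one of the three zones. Origin: centre of the underside of its feet.
- cover_a: Plain metal cover plate 90 x 80 x 4 mm with a grip bar on top (16 mm high in all), loose on another zone. Origin: centre of the underside.
- cover_b: A second cover plate, like the first, on the remaining zone.
- power_box: Black power box fixed on the table beside the preheater (left or right varies), 130 (x) x 110 (y) x 90 mm high; the mains rocker is on its top, hinge at x = -20 mm, y = 0. Origin: centre of the underside; x points away from the robot, within 0.3 rad.
- mains (a joint): Black concave rocker (44 mm in x, 28 mm wide, two 22 mm halves) in the top of the power box. Rad: 0 = off (near half level, far, +x half with a small rib up at 0.32 rad), 0.32 = on (far half level, 4 mm above the housing). Hinged across its middle, along the power box's y. Stays where left; pressing the far half 10 to 20 mm from the hinge takes 2 to 5 N.
- mains_on (a point): Middle of the upper face of the far half of the mains rocker, the half to press for on. 11 mm from the hinge line (towards +x of the power box); 7.5 mm above the housing's top when off, 4 mm when on. Its axes turn with the rocker; off = parallel to the power box.
- handset: Grey handset, black top face, loose, 120 (x) x 80 (y) x 36 mm high, about 0.7 kg, on the other side of the preheater. Has a round start button (x = -28 mm, nearer the robot) and a smaller square stop key (x = +32 mm). Origin: centre of the underside; x away from the robot, within 0.3 rad. Lies steady under a press straight down.
- zone_left (a joint): Black concave rocker (44 mm in x, 28 mm wide, two 22 mm halves) in the top of the preheater in front of its left zone. Rad: 0 = off (near half level, far, +x half with a small rib up at 0.32 rad), 0.32 = on (far half level, 4 mm above the housing). Hinged across its middle, along the preheater's y. Stays where left; pressing the far half 10 to 20 mm from the hinge takes 2 to 5 N.
- zone_left_on (a point): Middle of the upper face of the far half of the left zone rocker, the half to press for on. 11 mm from the hinge line (towards +x of the preheater); 7.5 mm above the housing's top when off, 4 mm when on. Its axes turn with the rocker; off = parallel to the preheater.
- zone_middle (a joint): Black concave rocker (44 mm in x, 28 mm wide, two 22 mm halves) in the top of the preheater in front of its middle zone. Rad: 0 = off (near half level, far, +x half with a small rib up at 0.32 rad), 0.32 = on (far half level, 4 mm above the housing). Hinged across its middle, along the preheater's y. Stays where left; pressing the far half 10 to 20 mm from the hinge takes 2 to 5 N.
- zone_middle_on (a point): Middle of the upper face of the far half of the middle zone rocker, the half to press for on. 11 mm from the hinge line (towards +x of the preheater); 7.5 mm above the housing's top when off, 4 mm when on. Its axes turn with the rocker; off = parallel to the preheater.
- zone_right (a joint): Black concave rocker (44 mm in x, 28 mm wide, two 22 mm halves) in the top of the preheater in front of its right zone. Rad: 0 = off (near half level, far, +x half with a small rib up at 0.32 rad), 0.32 = on (far half level, 4 mm above the housing). Hinged across its middle, along the preheater's y. Stays where left; pressing the far half 10 to 20 mm from the hinge takes 2 to 5 N.
- zone_right_on (a point): Middle of the upper face of the far half of the right zone rocker, the half to press for on. 11 mm from the hinge line (towards +x of the preheater); 7.5 mm above the housing's top when off, 4 mm when on. Its axes turn with the rocker; off = parallel to the preheater.
- start (a joint): Round white start button, 28 mm across, standing 9 mm above the handset's top. Value in m: 0 = out, 0.005 = fully in (5 N); springs back out when let go.
- start_top (a point): Centre of the start button's top face, 45 mm above the table when out. Axes as the handset's.
- stop (a joint): Square white stop key, 18 x 18 mm, standing 9 mm above the handset's top, not to be pressed. Value in m: 0 = out, 0.005 = in.
- stop_top (a point): Centre of the stop key's top face, 45 mm above the table.
- flux_bottle: Small bottle, 40 mm across, 85 mm high, loose; origin: centre of the underside. Leave alone.
- tip_cleaner: Round dish of brass wool, 72 mm across, 41 mm high, loose; origin: centre of the underside. Leave alone.
- screwdriver: Screwdriver, 160 mm long, lying in front of the preheater, loose; it lies along its x. Leave alone.
- solder_reel: Steel reel, 56 mm across, 34 mm high, loose; origin: centre of the underside. Leave alone.
Mind the look-alikes: they are no part of the job. Several things have the shape of the handset; the one meant has the colours described above.

How it is judged:
By the outcome, as a careful person would: the job done as asked, in the order asked, and still so for the second after the job is handed in, with the robot touching nothing.
It also fails if it takes over 54 s, if anything falls off the work surface, if the arm or the gripper's body presses on something with over 40 N, if the wrist force passes 120 N, or if a joint passes its speed limit or range.

## Working session

There is one attempt and no reset: what is moved stays moved. The work goes in short steps, Python scripts to look and compute and a shell command to move; the robot and the scene stay as the last step left them, time stands still between calls to the robot, and variables do not carry over. Pictures are saved under pics/ and viewed, at most 10 in all, crops included, and the job is handed in when it is done.

```bash
mkdir -p pics; cat > h.py <<'E'
import numpy as np, cv2
from workcell import readout, imaging, bot, spotter
from scipy.spatial.transform import Rotation as R
def K(n):
    i=imaging.camera_info(n); return 240/np.tan(np.radians(i["vertical_fov"])/2), i["cx"], i["cy"], i
def T(n,obs=None):
    i=imaging.camera_info(n)
    if "extrinsics" in i: return np.array(i["extrinsics"])
    o=obs or readout.get_obs(); M=np.eye(4); M[:3,:3]=R.from_euler('xyz',o["tcp_rot"],degrees=True).as_matrix(); M[:3,3]=o["ee_pos"]
    return M@np.array(i["tool_from_camera"])
def on_plane(n,uv,z,M):
    f,cx,cy,_=K(n); d=M[:3,:3]@np.array([(uv[0]-cx)/f,(uv[1]-cy)/f,1]); c=M[:3,3]
    return c+d*(z-c[2])/d[2]
def cloud(n,depth,M):
    f,cx,cy,_=K(n); v,u=np.mgrid[:480,:640]
    P=np.stack([(u-cx)/f*depth,(v-cy)/f*depth,depth],-1)
    return P@M[:3,:3].T+M[:3,3]
def proj(n,p,M):
    f,cx,cy,_=K(n); q=M[:3,:3].T@(np.array(p)-M[:3,3]); return q[0]/q[2]*f+cx,q[1]/q[2]*f+cy
E
python3 - <<'E'
from h import *
o=readout.get_obs(); print(o["time"],o["ee_pos"],o["tcp_rot"])
for n in("scene","side"):
    p,d=imaging.camera(n); cv2.imwrite(f"pics/{n}0.png",p[:,:,::-1]); np.save(f"{n}0.npy",d); print(n,np.round(T(n),3).tolist(),imaging.camera_info(n).keys())
    for t in("preheater","board","cover_a","power_box","mains_on","handset","start_top","stop_top","zone_left_on","zone_middle_on","zone_right_on"):
        print(t,[(np.round(x["uv"]).tolist(),round(x["confidence"],2)) for x in spotter.mark_of(n,t)][:5])
E
```

```text
0.0 [ 0.12200201 -0.53605965  0.2305736 ] [-1.79923223e+02 -2.24415056e-04  1.28212307e+01]
scene [[0.611, 0.529, -0.589, 1.221], [0.792, -0.415, 0.448, -0.532], [-0.008, -0.74, -0.672, 0.901], [0.0, 0.0, 0.0, 1.0]] dict_keys(['vertical_fov', 'cx', 'cy', 'extrinsics'])
preheater [([356.0, 285.0], 0.96)]
board [([338.0, 308.0], 0.81), ([296.0, 238.0], 0.4)]
cover_a [([372.0, 282.0], 0.92), ([407.0, 257.0], 0.79)]
power_box []
mains_on [([180.0, 316.0], 0.63), ([372.0, 281.0], 0.26)]
handset [([420.0, 210.0], 0.78), ([377.0, 176.0], 0.73), ([489.0, 222.0], 0.69), ([252.0, 255.0], 0.58)]
start_top [([385.0, 172.0], 0.6), ([374.0, 237.0], 0.53), ([504.0, 211.0], 0.49), ([245.0, 234.0], 0.49), ([418.0, 192.0], 0.38)]
stop_top [([370.0, 161.0], 0.56), ([254.0, 247.0], 0.54), ([480.0, 209.0], 0.44), ([435.0, 198.0], 0.41)]
zone_left_on [([374.0, 236.0], 0.63)]
zone_middle_on [([341.0, 253.0], 0.55), ([458.0, 258.0], 0.21)]
zone_right_on [([304.0, 275.0], 0.5)]
side [[-0.771, -0.479, 0.42, -0.002], [-0.637, 0.578, -0.51, 0.645], [0.001, -0.661, -0.751, 1.0], [0.0, 0.0, 0.0, 1.0]] dict_keys(['vertical_fov', 'cx', 'cy', 'extrinsics'])
preheater [([280.0, 229.0], 0.65), ([293.0, 179.0], 0.38)]
board [([293.0, 176.0], 0.85)]
cover_a [([226.0, 237.0], 0.98), ([263.0, 205.0], 0.85), ([340.0, 146.0], 0.4), ([169.0, 284.0], 0.23)]
power_box [([409.0, 157.0], 0.81), ([314.0, 346.0], 0.49)]
mains_on [([414.0, 128.0], 0.74)]
handset [([207.0, 368.0], 0.84), ([114.0, 351.0], 0.8), ([281.0, 430.0], 0.79), ([409.0, 247.0], 0.6)]
start_top [([93.0, 344.0], 0.7), ([416.0, 239.0], 0.69), ([268.0, 405.0], 0.59), ([211.0, 359.0], 0.45), ([417.0, 128.0], 0.22)]
stop_top [([186.0, 342.0], 0.63), ([126.0, 334.0], 0.6), ([396.0, 227.0], 0.47), ([293.0, 426.0], 0.46)]
zone_left_on [([267.0, 261.0], 0.72), ([418.0, 129.0], 0.29)]
zone_middle_on [([302.0, 225.0], 0.77)]
zone_right_on [([337.0, 195.0], 0.54)]
```

View pics/scene0.png

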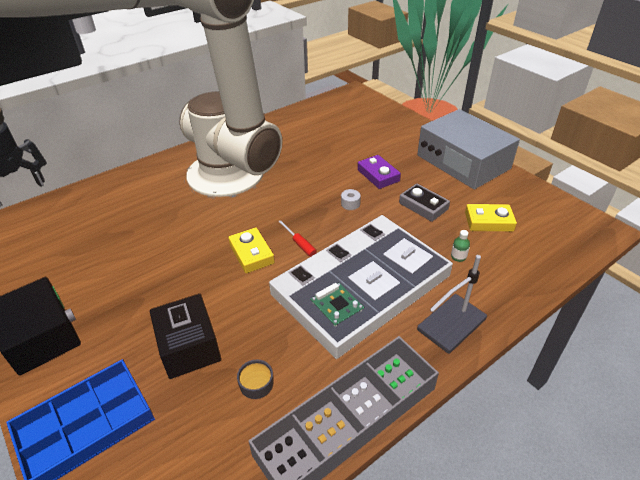

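View pics/side0.png

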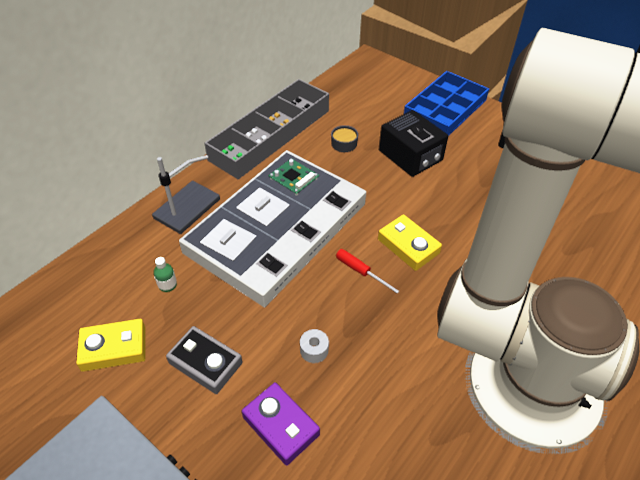

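Scene shows the black power box at (185,330), the preheater at (360,285) with the board on the zone at lowest y (338,305), which is the right zone. Its rocker is at (303,273). Handset look-alikes are yellow (250,248), yellow (491,216) and purple (379,170). The grey one with a black top is at (425,200), with the round button at (418,192). The side view agrees: board (293,176), right rocker (337,198), grey handset (204,358) with button (214,361) and stop (190,345).

```bash
python3 - <<'E'
from h import *
S=np.load("scene0.npy");D=np.load("side0.npy")
Ms,Md=T("scene"),T("side")
pts={"mains_on":((180,316),(414,128),.0975),"zl":((374,236),(267,261),.0625),"zm":((341,253),(302,225),.0625),"zr":((304,275),(337,195),.0625),"start":((418,192),(214,361),.045),"stop":((435,198),(190,345),.045)}
for k,(a,b,z) in pts.items():
    print(k,np.round(on_plane("scene",a,z,Ms),3)[:2],np.round(on_plane("side",b,z,Md),3)[:2])
def hist(n,D,M,zlo,zhi,box):
    P=cloud(n,D,M).reshape(-1,3); m=(D.reshape(-1)>0)&(P[:,2]>zlo)&(P[:,2]<zhi)&(P[:,0]>box[0])&(P[:,0]<box[1])&(P[:,1]>box[2])&(P[:,1]<box[3])
    Q=P[m][:,:2].astype(np.float32); r=cv2.minAreaRect(Q); print(n,m.sum(),np.round(r[0],3),np.round(r[1],3),round(r[2],1),"zmed",np.round(np.median(P[m][:,2]),4))
for n,D_,M in(("scene",S,Ms),("side",D,Md)):
    hist(n,D_,M,.085,.094,(.2,.8,-.6,-.2)); hist(n,D_,M,.05,.06,(.3,.8,-.25,.25)); hist(n,D_,M,.031,.04,(.3,.65,.2,.4))
big=[]
for n,c in(("scene",(425,200)),("side",(204,358)),("scene",(180,316))):
    im=cv2.imread(f"pics/{n}0.png"); x,y=c; big.append(cv2.resize(im[y-35:y+35,x-35:x+35],(260,260),interpolation=cv2.INTER_CUBIC))
cv2.imwrite("pics/crop1.png",np.hstack(big))
E
```

```text
mains_on [ 0.525 -0.38 ] [ 0.532 -0.382]
zl [0.56  0.121] [0.548 0.136]
zm [0.556 0.018] [0.557 0.014]
zr [ 0.56  -0.095] [ 0.555 -0.107]
start [0.485 0.355] [0.474 0.36 ]
stop [0.533 0.372] [0.533 0.366]
scene 3517 [ 0.429 -0.487] [0.45  0.164] 44.2 zmed 0.0885
scene 10061 [0.628 0.024] [0.243 0.372] 2.4 zmed 0.0544
scene 1068 [0.475 0.3  ] [0.349 0.199] 0.0 zmed 0.0347
side 1245 [ 0.532 -0.384] [0.115 0.133] 76.2 zmed 0.0913
side 9813 [0.536 0.017] [0.428 0.375] 2.6 zmed 0.057
side 3755 [0.475 0.3  ] [0.2  0.35] 89.9 zmed 0.0373
```

View pics/crop1.png

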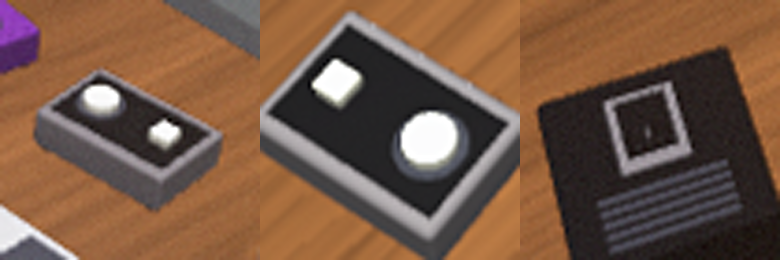

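The close crop confirms the choice: the grey handset with the black top, round button nearer the robot and square key far. The mains rocker sits in a grey frame. Moving to hover over mains.

```bash
python3 -m jog '[{"rotation":[0,0,0],"translation":[0,0,50],"grip":0},{"rotation":[0,0,-3],"translation":[30,12,80],"grip":0},{"rotation":[0,0,-6],"translation":[70,27,80],"grip":0},{"rotation":[0,0,-9],"translation":[110,42,80],"grip":0},{"rotation":[0,0,-12],"translation":[150,58,80],"grip":0},{"rotation":[0,0,-15],"translation":[190,74,80],"grip":0},{"rotation":[0,0,-18],"translation":[230,89,80],"grip":0},{"rotation":[0,0,-21],"translation":[270,104,80],"grip":0},{"rotation":[0,0,-24],"translation":[310,120,70],"grip":0},{"rotation":[0,0,-26],"translation":[345,134,50],"grip":0},{"rotation":[0,0,-26],"translation":[365,145,30],"grip":0},{"rotation":[0,0,-26],"translation":[375,155,10],"grip":0},{"rotation":[0,0,-26],"translation":[375,155,-10],"grip":0},{"rotation":[0,0,-26],"translation":[375,155,-10],"grip":0},{"rotation":[0,0,-26],"translation":[375,155,-10],"grip":0}]'
python3 - <<'E'
from h import *
o=readout.get_obs(); print(o["time"],o["ee_pos"],o["tcp_rot"],o["wrist_force"],o["opening"])
M=T("wrist",o)
p,d=imaging.camera("wrist"); cv2.imwrite("pics/w1.png",p[:,:,::-1]); np.save("w1.npy",d); np.save("w1M.npy",M)
print(proj("wrist",o["ee_pos"],M))
for t in("mains_on","zone_right_on"):
    for x in spotter.mark_of("wrist",t): print(t,x["uv"],x["confidence"],on_plane("wrist",x["uv"],.0975 if t[0]=="m" else .0625,M))
P=cloud("wrist",d,M).reshape(-1,3); m=(d.reshape(-1)>0)&(abs(P[:,2]-.09)<.004)&(P[:,0]>.4)
print(m.sum(), cv2.minAreaRect(P[m][:,:2].astype(np.float32)))
E
```

```text
time: 2.7
ee_pos: [0.4968, -0.3813, 0.2217]
tcp_rot: [-180.0, 0.0, -13.2]
wrist_force: [-1.1, 0.3, 0.7]
opening: 0.0001
grasp_force: 0.0
2.7 [ 0.49683401 -0.38127582  0.22171289] [-1.79994535e+02  1.78040700e-02 -1.31836140e+01] [-1.05495418  0.34554144  0.70478327] 0.00014824541121538922
(np.float64(323.08342647433125), np.float64(302.84741618393235))
mains_on [316.3, 203.0] 0.68 [ 0.52273486 -0.38146735  0.0975    ]
zone_right_on [9.6, 227.7] 0.98 [ 0.55932804 -0.09588604  0.0625    ]
19502 ((0.5321664810180664, -0.38546696305274963), (0.10977426171302795, 0.12993992865085602), 76.35289001464844)
```

View pics/w1.png

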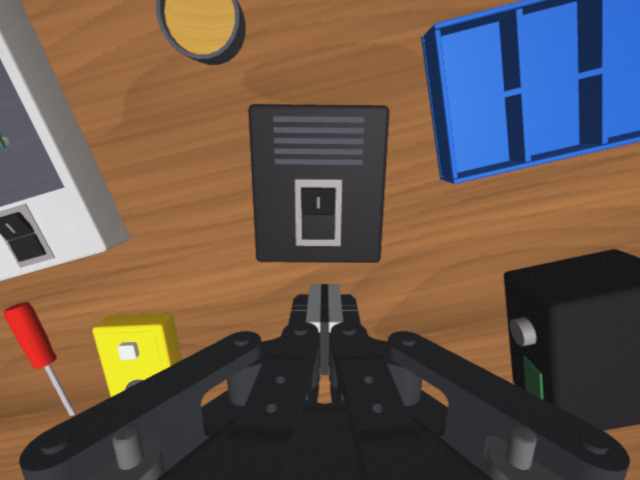

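The wrist view shows the mains rocker at (318,210), with its far half carrying the rib at (318,200). The box fit is 110x130 mm at yaw −13.65°. Pressing about 14 mm beyond the hinge, at about (0.526, −0.384).

```bash
python3 -m jog '[{"rotation":[0,0,0],"translation":[15,-1.5,-30],"grip":0},{"rotation":[0,0,0],"translation":[29,-2.5,-60],"grip":0},{"rotation":[0,0,0],"translation":[29,-2.5,-90],"grip":0},{"rotation":[0,0,0],"translation":[29,-2.5,-105],"grip":0},{"rotation":[0,0,0],"translation":[29,-2.5,-112],"grip":0},{"rotation":[0,0,0],"translation":[29,-2.5,-115],"grip":0},{"rotation":[0,0,0],"translation":[29,-2.5,-118],"grip":0},{"rotation":[0,0,0],"translation":[29,-2.5,-121],"grip":0},{"rotation":[0,0,0],"translation":[29,-2.5,-123],"grip":0},{"rotation":[0,0,0],"translation":[29,-2.5,-125],"grip":0},{"rotation":[0,0,0],"translation":[29,-2.5,-126],"grip":0},{"rotation":[0,0,0],"translation":[29,-2.5,-126],"grip":0}]'
```

```text
time: 4.05
ee_pos: [0.5262, -0.3838, 0.0954]
tcp_rot: [180.0, -0.0, -13.2]
wrist_force: [2.2, 0.1, 1.6]
opening: 0.0001
grasp_force: 1.1
```

```bash
python3 -m jog '[{"rotation":[0,0,0],"translation":[0,0,-1],"grip":0},{"rotation":[0,0,0],"translation":[0,0,-1.5],"grip":0},{"rotation":[0,0,0],"translation":[0,0,-1.5],"grip":0}]'; python3 -m jog '[{"rotation":[0,0,0],"translation":[0,0,-0.5],"grip":0},{"rotation":[0,0,0],"translation":[0,0,-1],"grip":0},{"rotation":[0,0,0],"translation":[0,0,-1],"grip":0}]'
```

```text
time: 4.35
ee_pos: [0.5262, -0.3838, 0.0941]
tcp_rot: [180.0, -0.0, -13.2]
wrist_force: [1.4, -0.9, 4.9]
opening: 0.0003
grasp_force: 2.2
time: 4.65
ee_pos: [0.5262, -0.3839, 0.0941]
tcp_rot: [180.0, -0.1, -13.2]
wrist_force: [-0.1, 0.6, 10.2]
opening: 0.0
grasp_force: 5.1
```

```bash
python3 -m jog '[{"rotation":[0,0,0],"translation":[0,0,-0.5],"grip":0},{"rotation":[0,0,0],"translation":[0,0,-1],"grip":0},{"rotation":[0,0,0],"translation":[0,0,-1],"grip":0}]'; python3 -m jog '[{"rotation":[0,0,0],"translation":[0,0,10],"grip":0},{"rotation":[0,0,0],"translation":[0,0,40],"grip":0},{"rotation":[0,0,0],"translation":[-10,2,80],"grip":0},{"rotation":[0,0,0],"translation":[-25,2,120],"grip":0},{"rotation":[0,0,0],"translation":[-29,2.5,129],"grip":0},{"rotation":[0,0,0],"translation":[-29,2.5,129],"grip":0}]'
python3 - <<'E'
from h import *
o=readout.get_obs(); M=T("wrist",o)
p,d=imaging.camera("wrist"); c=p[:,:,::-1][100:270,240:400]; cv2.imwrite("pics/w2.png",cv2.resize(c,None,fx=3,fy=3))
# rocker height profile along box x
P=cloud("wrist",d,M).reshape(-1,3); a=np.radians(-13.65); q=(P[:,:2]-[.5128,-.3808])@np.array([[np.cos(a),-np.sin(a)],[np.sin(a),np.cos(a)]])
for x in range(-24,28,4):
    m=(abs(q[:,0]*1e3-x)<2)&(abs(q[:,1])<.008)&(P[:,2]>.05); print(x,np.round(np.median(P[m,2])*1e3,1),end="; ")
E
```

```text
time: 4.95
ee_pos: [0.5262, -0.3839, 0.094]
tcp_rot: [180.0, -0.1, -13.2]
wrist_force: [-2.5, 2.4, 15.9]
opening: 0.0001
grasp_force: 7.8
time: 5.55
ee_pos: [0.497, -0.3817, 0.2226]
tcp_rot: [179.9, -0.1, -13.2]
wrist_force: [0.3, 0.6, -0.3]
opening: -0.0002
grasp_force: 0.0
-24 269.0; -20 262.7; -16 260.5; -12 260.4; -8 247.9; -4 302.4; 0 300.8; 4 311.8; 8 94.3; 12 94.0; 16 94.0; 20 94.0; 24 91.2;
```

View pics/w2.png

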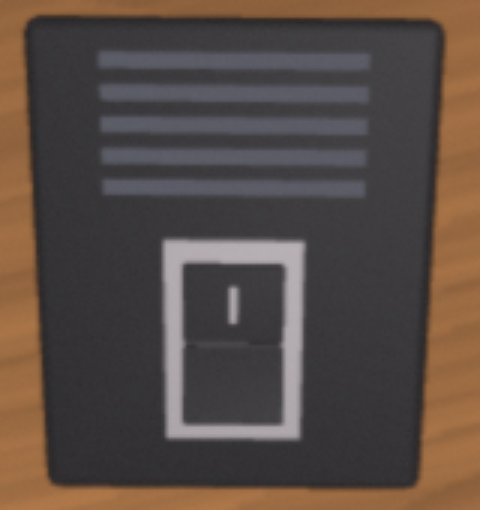

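Mains is fully on: the far half is level at 94.0 mm. Next the right-zone rocker.

```bash
python3 -m jog '[{"rotation":[0,0,2],"translation":[3,30,0],"grip":0},{"rotation":[0,0,4],"translation":[6,65,0],"grip":0},{"rotation":[0,0,6],"translation":[10,100,0],"grip":0},{"rotation":[0,0,8],"translation":[14,135,0],"grip":0},{"rotation":[0,0,10],"translation":[18,170,0],"grip":0},{"rotation":[0,0,12],"translation":[22,205,0],"grip":0},{"rotation":[0,0,14],"translation":[26,240,-5],"grip":0},{"rotation":[0,0,15.6],"translation":[30,270,-15],"grip":0},{"rotation":[0,0,15.6],"translation":[33,285,-30],"grip":0},{"rotation":[0,0,15.6],"translation":[33,285,-30],"grip":0},{"rotation":[0,0,15.6],"translation":[33,285,-30],"grip":0}]'
python3 - <<'E'
from h import *
o=readout.get_obs(); print(o["time"],o["ee_pos"],o["tcp_rot"])
M=T("wrist",o)
p,d=imaging.camera("wrist"); cv2.imwrite("pics/w3.png",p[:,:,::-1])
for t in("zone_right_on","zone_middle_on","zone_left_on"):
    for x in spotter.mark_of("wrist",t): print(t,x["uv"],x["confidence"],on_plane("wrist",x["uv"],.0625,M))
P=cloud("wrist",d,M).reshape(-1,3); m=(d.reshape(-1)>0)&(abs(P[:,2]-.0635)<.0025)&(P[:,0]<.6)&(P[:,0]>.5)
print(m.sum(), P[m].mean(0), cv2.minAreaRect(P[m][:,:2].astype(np.float32)))
m=(abs(P[:,2]-.055)<.002); e=P[m]; print("front edge",[(y,np.round(e[abs(e[:,1]-y)<.004,0].min(),4)) for y in(-.14,-.12,-.07,-.05,0)], "right edge",[(x,np.round(e[abs(e[:,0]-x)<.004,1].min(),4)) for x in(.58,.62,.66,.7)])
E
```

```text
time: 6.7
ee_pos: [0.5295, -0.0961, 0.1891]
tcp_rot: [-180.0, 0.2, 2.5]
wrist_force: [0.3, -0.7, -0.3]
opening: 0.0002
grasp_force: 0.0
6.7 [ 0.52950275 -0.09606799  0.1890896 ] [-179.97443963    0.18100135    2.47382738]
zone_right_on [327.2, 193.8] 0.97 [ 0.56141202 -0.09788938  0.0625    ]
zone_middle_on [184.1, 196.1] 0.74 [0.55453911 0.0175414  0.0625    ]
zone_left_on [41.3, 199.3] 0.71 [0.54691082 0.13330027 0.0625    ]
2666 [ 0.55568502 -0.06208975  0.06332196] ((0.5310039520263672, -0.1009044200181961), (0.0921235978603363, 0.4928421974182129), 3.9536173343658447)
front edge [(-0.14, np.float64(0.5159)), (-0.12, np.float64(0.5152)), (-0.07, np.float64(0.5131)), (-0.05, np.float64(0.5121)), (0, np.float64(0.5099))] right edge [(0.58, np.float64(-0.342)), (0.62, np.float64(-0.1629)), (0.66, np.float64(-0.1613)), (0.7, np.float64(-0.1591))]
```

View pics/w3.png

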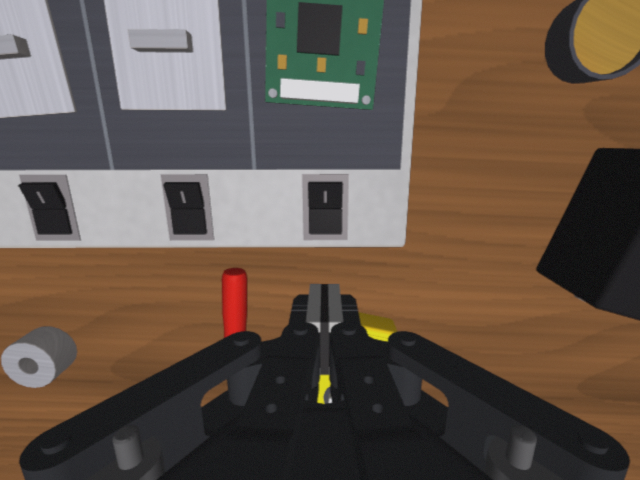

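The view shows the board directly beyond the right rocker (325,205), so that is the one to tip on. Target is 14 mm from the hinge, at about (0.564, −0.0965).

```bash
python3 -m jog '[{"rotation":[0,0,0],"translation":[15,0,-30],"grip":0},{"rotation":[0,0,0],"translation":[34.5,-0.5,-60],"grip":0},{"rotation":[0,0,0],"translation":[34.5,-0.5,-90],"grip":0},{"rotation":[0,0,0],"translation":[34.5,-0.5,-108],"grip":0},{"rotation":[0,0,0],"translation":[34.5,-0.5,-115],"grip":0},{"rotation":[0,0,0],"translation":[34.5,-0.5,-118],"grip":0},{"rotation":[0,0,0],"translation":[34.5,-0.5,-121],"grip":0},{"rotation":[0,0,0],"translation":[34.5,-0.5,-124],"grip":0},{"rotation":[0,0,0],"translation":[34.5,-0.5,-126],"grip":0},{"rotation":[0,0,0],"translation":[34.5,-0.5,-128],"grip":0},{"rotation":[0,0,0],"translation":[34.5,-0.5,-129],"grip":0},{"rotation":[0,0,0],"translation":[34.5,-0.5,-129],"grip":0}]'; python3 -m jog '[{"rotation":[0,0,0],"translation":[0,0,-1],"grip":0},{"rotation":[0,0,0],"translation":[0,0,-1.5],"grip":0},{"rotation":[0,0,0],"translation":[0,0,-1.5],"grip":0}]'
```

```text
time: 8.1
ee_pos: [0.565, -0.0968, 0.0622]
tcp_rot: [180.0, -0.1, 2.4]
wrist_force: [1.9, -0.8, 2.3]
opening: -0.0
grasp_force: 1.2
time: 8.4
ee_pos: [0.5645, -0.0967, 0.0602]
tcp_rot: [-180.0, 0.0, 2.4]
wrist_force: [1.6, 0.5, 2.7]
opening: 0.0001
grasp_force: 1.1
```

```bash
python3 -m jog '[{"rotation":[0,0,0],"translation":[0,0,-1],"grip":0},{"rotation":[0,0,0],"translation":[0,0,-2],"grip":0},{"rotation":[0,0,0],"translation":[0,0,-2],"grip":0}]'; python3 -m jog '[{"rotation":[0,0,0],"translation":[0,0,-0.5],"grip":0},{"rotation":[0,0,0],"translation":[0,0,-1],"grip":0},{"rotation":[0,0,0],"translation":[0,0,-1],"grip":0}]'
```

```text
time: 8.7
ee_pos: [0.5646, -0.0968, 0.059]
tcp_rot: [180.0, -0.0, 2.4]
wrist_force: [-1.3, -0.5, 8.4]
opening: -0.0
grasp_force: 4.2
time: 9.0
ee_pos: [0.5647, -0.0968, 0.0589]
tcp_rot: [180.0, -0.1, 2.4]
wrist_force: [-3.0, 0.1, 15.1]
opening: 0.0
grasp_force: 7.5
```

```bash
python3 -m jog '[{"rotation":[0,0,0],"translation":[0,0,10],"grip":0},{"rotation":[0,0,0],"translation":[0,0,40],"grip":0},{"rotation":[0,0,0],"translation":[-10,0,80],"grip":0},{"rotation":[0,0,0],"translation":[-30,0,120],"grip":0},{"rotation":[0,0,0],"translation":[-35,0,132],"grip":0},{"rotation":[0,0,0],"translation":[-35,0,132],"grip":0}]'
python3 - <<'E'
from h import *
o=readout.get_obs(); M=T("wrist",o)
p,d=imaging.camera("wrist"); c=p[:,:,::-1][90:270,0:440]; cv2.imwrite("pics/w4.png",cv2.resize(c,None,fx=1.8,fy=1.8))
P=cloud("wrist",d,M).reshape(-1,3); a=np.radians(2.45); q=(P[:,:2]-[.550,-.0963])@np.array([[np.cos(a),-np.sin(a)],[np.sin(a),np.cos(a)]])
for x in range(0,28,4):
    m=(abs(q[:,0]*1e3-x)<2)&(abs(q[:,1])<.008)&(P[:,2]<.1); print(x,np.round(np.median(P[m,2])*1e3,1),end="; ")
E
python3 -m jog '[{"rotation":[0,0,0.5],"translation":[-7,30,0],"grip":0},{"rotation":[0,0,1],"translation":[-14,70,0],"grip":0},{"rotation":[0,0,2],"translation":[-21,110,0],"grip":0},{"rotation":[0,0,3],"translation":[-28,150,0],"grip":0},{"rotation":[0,0,4],"translation":[-35,190,0],"grip":0},{"rotation":[0,0,5],"translation":[-42,230,0],"grip":0},{"rotation":[0,0,6],"translation":[-49,270,0],"grip":0},{"rotation":[0,0,7],"translation":[-56,310,0],"grip":0},{"rotation":[0,0,8],"translation":[-63,350,0],"grip":0},{"rotation":[0,0,9],"translation":[-70,390,0],"grip":0},{"rotation":[0,0,10],"translation":[-77,425,0],"grip":0},{"rotation":[0,0,10],"translation":[-85,450,0],"grip":0},{"rotation":[0,0,10],"translation":[-85,450,0],"grip":0},{"rotation":[0,0,10],"translation":[-85,450,0],"grip":0}]'
python3 - <<'E'
from h import *
o=readout.get_obs(); M=T("wrist",o)
p,d=imaging.camera("wrist"); cv2.imwrite("pics/w5.png",p[:,:,::-1])
for t in("start_top","stop_top"):
    for x in spotter.mark_of("wrist",t): print(t,x["uv"],x["confidence"],on_plane("wrist",x["uv"],.045,M))
P=cloud("wrist",d,M).reshape(-1,3); m=(abs(P[:,2]-.045)<.003)&(abs(P[:,0]-.5)<.1)&(abs(P[:,1]-.36)<.06)
m2=m&(P[:,0]<.508);print("start?",m2.sum(),cv2.minAreaRect(P[m2][:,:2].astype(np.float32)) if m2.sum()>3 else 0)
m2=m&(P[:,0]>.508);print("stop?",m2.sum(),cv2.minAreaRect(P[m2][:,:2].astype(np.float32)) if m2.sum()>3 else 0)
E
```

```text
time: 9.6
ee_pos: [0.5298, -0.097, 0.1915]
tcp_rot: [180.0, -0.2, 2.4]
wrist_force: [0.2, -0.5, 0.3]
opening: -0.0002
grasp_force: 0.0
0 58.7; 4 59.2; 8 59.2; 12 59.2; 16 59.1; 20 58.2; 24 56.2; time: 11.05
ee_pos: [0.4971, 0.1579, 0.1893]
tcp_rot: [-177.9, 0.1, 16.5]
wrist_force: [0.4, -0.3, -0.4]
opening: -0.0001
grasp_force: 0.0
start_top [88.4, 316.0] 0.97 [0.34011598 0.3591023  0.045     ]
start_top [102.0, 184.9] 0.86 [0.47490567 0.3585907  0.045     ]
stop_top [79.1, 364.3] 0.88 [0.27969524 0.36370147 0.045     ]
stop_top [580.4, 399.1] 0.83 [ 0.39974838 -0.13659496  0.045     ]
stop_top [103.9, 112.4] 0.65 [0.53553403 0.36289143 0.045     ]
start? 778 ((0.47575002908706665, 0.3576653301715851), (0.026877382770180702, 0.02723030559718609), 64.7451171875)
stop? 511 ((0.535201907157898, 0.36455237865448), (0.017974572256207466, 0.019079899415373802), 6.437384605407715)
```

View pics/w4.png

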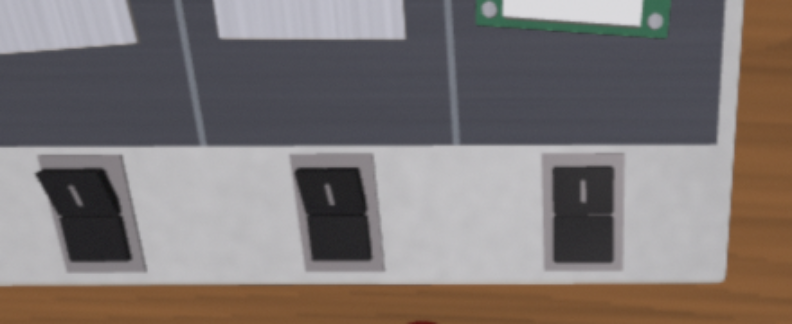

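View pics/w5.png

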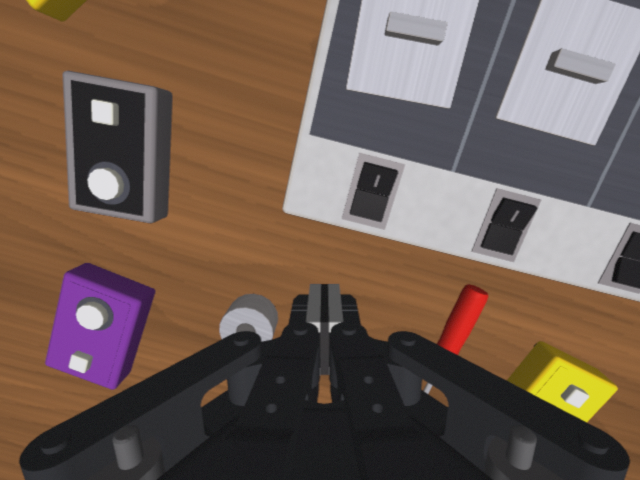

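The right rocker is level (59 mm) and the other two are still up. The handset shows start at (105,184) and stop at (103,112). The move stopped short, so I'm checking the joints.

```bash
python3 - <<'E'
from h import *
o=readout.get_obs(); print(o["time"],np.round(o["q"],1),np.round(o["qd"],1),o["ee_pos"],o["tcp_rot"],np.round(o["joint_efforts"],1))
E
```

```text
11.2 [ 16.4   0.4   0.7  90.3   2.1 179.9] [-0.1 -0.1 -0.1  0.  -0.  -0.1] [0.49705542 0.15755778 0.18928849] [-1.77908740e+02  7.94612354e-02  1.65027812e+01] [  0.2 -47.2  47.   -0.    0.1  -0. ]
```

Joint 6 is at its 180° limit. A larger tool yaw frees it, and yaw doesn't matter on a round button.

```bash
python3 -m jog '[{"rotation":[0,0,8],"translation":[0,0,0],"grip":0},{"rotation":[0,0,16],"translation":[0,0,0],"grip":0},{"rotation":[0,0,24],"translation":[0,0,0],"grip":0},{"rotation":[0,0,32],"translation":[0,0,0],"grip":0},{"rotation":[0,0,40],"translation":[0,0,0],"grip":0},{"rotation":[0,0,45],"translation":[0,0,0],"grip":0},{"rotation":[0,0,45],"translation":[0,0,0],"grip":0},{"rotation":[0,0,45],"translation":[0,0,0],"grip":0}]'
```

```text
time: 12.0
ee_pos: [0.497, 0.1576, 0.1894]
tcp_rot: [-177.9, 0.1, 61.3]
wrist_force: [-0.1, 0.8, 0.2]
opening: -0.0003
grasp_force: 0.0
```

```bash
python3 -m jog '[{"rotation":[-0.3,-0.6,0],"translation":[-4,35,0],"grip":0},{"rotation":[-0.6,-1.2,0],"translation":[-8,75,0],"grip":0},{"rotation":[-1,-1.84,0],"translation":[-12,115,0],"grip":0},{"rotation":[-1,-1.84,0],"translation":[-16,150,0],"grip":0},{"rotation":[-1,-1.84,0],"translation":[-19,180,-10],"grip":0},{"rotation":[-1,-1.84,0],"translation":[-21.5,200.4,-40],"grip":0},{"rotation":[-1,-1.84,0],"translation":[-21.5,200.4,-80],"grip":0},{"rotation":[-1,-1.84,0],"translation":[-21.5,200.4,-110],"grip":0},{"rotation":[-1,-1.84,0],"translation":[-21.5,200.4,-120],"grip":0},{"rotation":[-1,-1.84,0],"translation":[-21.5,200.4,-120],"grip":0},{"rotation":[-1,-1.84,0],"translation":[-21.5,200.4,-120],"grip":0}]'
```

```text
time: 13.1
ee_pos: [0.4762, 0.3584, 0.0711]
tcp_rot: [180.0, -0.0, 61.5]
wrist_force: [0.2, 0.5, 0.3]
opening: 0.0
grasp_force: 0.0
```

```bash
python3 -m jog '[{"rotation":[0,0,0],"translation":[-0.5,-0.4,-12],"grip":0},{"rotation":[0,0,0],"translation":[-0.5,-0.4,-20],"grip":0},{"rotation":[0,0,0],"translation":[-0.5,-0.4,-24],"grip":0},{"rotation":[0,0,0],"translation":[-0.5,-0.4,-26],"grip":0},{"rotation":[0,0,0],"translation":[-0.5,-0.4,-28],"grip":0},{"rotation":[0,0,0],"translation":[-0.5,-0.4,-30],"grip":0},{"rotation":[0,0,0],"translation":[-0.5,-0.4,-31],"grip":0},{"rotation":[0,0,0],"translation":[-0.5,-0.4,-31.5],"grip":0},{"rotation":[0,0,0],"translation":[-0.5,-0.4,-31.5],"grip":0}]'; python3 -m jog '[{"rotation":[0,0,0],"translation":[0,0,-0.5],"grip":0},{"rotation":[0,0,0],"translation":[0,0,-1],"grip":0},{"rotation":[0,0,0],"translation":[0,0,-1],"grip":0}]'
```

```text
time: 14.0
ee_pos: [0.475, 0.3576, 0.0399]
tcp_rot: [180.0, 0.0, 61.5]
wrist_force: [-5.7, -6.2, 17.0]
opening: -0.0004
grasp_force: 8.2
time: 14.3
ee_pos: [0.475, 0.3577, 0.0397]
tcp_rot: [180.0, 0.0, 61.5]
wrist_force: [-8.0, -8.1, 22.0]
opening: 0.0001
grasp_force: 11.4
```

```bash
python3 -m jog '[{"rotation":[0,0,0],"translation":[0,0,3],"grip":0},{"rotation":[0,0,0],"translation":[0,0,10],"grip":0},{"rotation":[0,0,0],"translation":[0,0,40],"grip":0},{"rotation":[0,0,0],"translation":[-20,0,80],"grip":0},{"rotation":[0,0,0],"translation":[-60,0,120],"grip":0},{"rotation":[0,0,0],"translation":[-90,0,150],"grip":0},{"rotation":[0,0,0],"translation":[-90,0,150],"grip":0},{"rotation":[0,0,0],"translation":[-90,0,150],"grip":0}]'
python3 - <<'E'
from h import *
for n in("scene","side"):
    p,d=imaging.camera(n); M=T(n); D0=np.load(n+"0.npy"); P=cloud(n,d,M); P0=cloud(n,D0,M)
    for k,c in {"start":(.4755,.358),"stop":(.535,.3645)}.items():
        for nm,Q in(("before",P0),("after",P)):
            q=Q.reshape(-1,3); m=(np.hypot(*(q[:,:2]-c).T)<.02)&(q[:,2]>.0415)&(q[:,2]<.055); print(n,k,nm,m.sum(),np.round(q[m].mean(0),4))
    if n=="side": cv2.imwrite("pics/end.png",p[:,:,::-1])
E
```

```text
time: 15.1
ee_pos: [0.385, 0.3585, 0.1881]
tcp_rot: [180.0, -0.1, 61.6]
wrist_force: [0.5, 0.4, -0.2]
opening: 0.0002
grasp_force: 0.0
scene start before 44 [0.4766 0.3575 0.0441]
scene start after 44 [0.4765 0.3588 0.0438]
scene stop before 19 [0.5349 0.3661 0.0437]
scene stop after 26 [0.5366 0.3661 0.0441]
side start before 175 [0.4755 0.359  0.0462]
side start after 172 [0.4757 0.3593 0.046 ]
side stop before 102 [0.5351 0.366  0.0456]
side stop after 97 [0.535  0.3658 0.0457]
```

View pics/end.png

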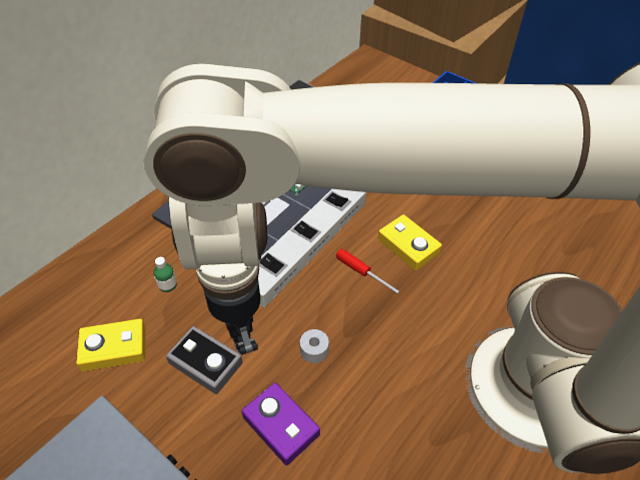

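The handset has not moved (start button still at (214,361)), the button has sprung back out, and the arm is clear. Handing in.

```bash
python3 -c "
from workcell import bot; print(bot.job_done())"
```

```text
the job is handed in; nothing more can be done
None
```

The job is handed in at about 15 s: I tipped mains fully on, then the right-zone rocker, where the board lies. Then I pressed the grey handset's start button all the way in and let it go, and it sprang back. The stop key and the other zones were not pressed, and the handset did not shift.

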